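# Load a sample carrier under the spring flap of an analyser

## Task

Press the green bar down with one fingertip to hold the spring-closed black flap open and, while it is held, push the white sample carrier by its blue tail with the other fingertip along the lane until its white body lies wholly under the flap, behind the flap's lip. Then take the hand away so that the flap springs fully shut behind it. Only push the carrier, never lift or carry it, and leave the amber jar, the brass weight and the glass beaker alone.

Things in the scene. Friction and masses are not known exactly. Their poses are not given: they have to be found in the camera images.
- loader: Fixed white analyser with a straight lane. Origin on the table, on the lane's centre line, below the front face of the shut flap's lip (the mouth). x along the lane in the push direction, y to its left (green bar's side), z up. Behind the bay a housing 58 mm high, x = 65 to 195, y = -100 to 100 mm.
- mouth (a point): Point on the lane floor (aluminium, 12 mm above the table) at the mouth, loader x = y = 0. Floor from x = -152 to 57 mm. Guide rails both sides, inner faces at y = +-24 mm, tops 22 mm above the table. Bay under the flap: x = 0 to 57 mm, walls 48 mm high, back stop at x = 57 mm.
- shaft (a point): Point on the hinge axis, beside the middle of the bar: a steel shaft of 8 mm along the lane at loader y = 30 mm, 54 mm above the table, from x = -146 to 59 mm. At its front end (x = -146 mm) stands a post 8 x 10 mm, 60 mm high.
- flap (a joint): Opening of the flap, rad: 0 shut, 1.0 at its stop; a spring shuts it. Black panel over the bay (loader x = 0 to 60, y = 28 to -26 mm; underside 52 mm above the table when shut), hinged on the shaft. Pressing the green bar down (3 to 6 N) raises it like a seesaw; the carrier passes at 0.6 or more, aim for 0.7.
- lip (a point): Middle of the lower edge of the flap's lip, which turns with the flap. Lip 4 mm thick (loader x = 0 to 4 mm, y = 20 to -24 mm), hanging to 43 mm above the table when shut: it stops the carrier's body (top at 48 mm) but not its tail (top at 40 mm).
- bar (a point): Centre of the green bar's upper face, 44 mm above the table when shut. Bar 123 mm along the lane (loader x = -135 to -12 mm), 36 mm wide (11 to 47 mm beyond the shaft), 4 mm thick, turns with the flap. A tip whose inner edge is 23 mm beyond the shaft gives 0.7 rad at about 24 mm above the table, and can slide along the bar while holding it down.
- carrier: Loose white sample carrier, 100 to 200 g, in the lane. Origin: centre of the underside of its body (45 mm along the lane, 44 wide, 36 high); x into the bay. Blue tail 14 wide, 28 high sticks out 26 mm to the rear (-x), its end 48.5 mm behind the origin. The flap can shut behind the body when the origin is 26.5 to 34.5 mm past the mouth (34.5: against the back stop).
- tail_end (a point): Centre of the flat rear end of the carrier's blue tail, 14 mm above the lane floor (26 mm above the table): the place to push.
- jar: Loose amber jar with black cap, 44 mm wide, 62 mm high, standing on the table; origin at its underside. Leave alone.
- weight: Loose brass calibration weight, 36 mm wide, 58 mm high, standing on the table; origin at its underside. Leave alone.
- beaker: Loose glass beaker, 52 mm wide, 65 mm high, standing on the table; origin at its underside. Leave alone.

How it is judged:
On the way:
1. a fingertip holds the flap open by its bar while the other pushes the carrier in under it (value of joint flap above 0.4 rad and contact force between the fingers and flap above 0.5 N and contact force between the fingers and carrier above 0.1 N and x of carrier in the frame of loader between -0.018 and 0.026 m), for 0.1 s.
At the end, for the whole second after the job is handed in: The carrier stands flat and at rest on the lane floor with its whole white body under the flap behind the lip (origin 26 to 37 mm past the mouth, within 6 mm of the centre line), the flap is shut (under 0.06 rad) and the hand is clear (value of joint flap below 0.06 rad and x of carrier in the frame of loader between 0.026 and 0.037 m and y of carrier in the frame of loader between -0.006 and 0.006 m and z of carrier in the frame of loader between 0.009 and 0.015 m and angle between carrier's own z axis and vertical below 0.06 rad and linear speed of carrier below 0.01 m/s); the robot touches nothing.
It fails at once if the carrier is lifted or tipped (z of carrier in the frame of loader above 0.02 m or angle between carrier's own z axis and vertical above 0.25 rad).
It fails at once if the jar, weight or beaker is moved more than 15 mm or tipped (distance of any of jar, weight, beaker from where it was at the start of the episode above 0.015 m or angle between any of jar, weight, beaker's own z axis and vertical above 0.3 rad).
It also fails if it takes over 38 s, if anything falls off the work surface, if the arm or the gripper's body presses on something with over 40 N, if the wrist force passes 120 N, or if a joint passes its speed limit or range.

## Robot

A 7-joint arm with a two-finger parallel gripper is mounted at the origin on the work surface. World frame = base frame: x ahead of the robot, y to its left, z up, the work surface at z = 0. Lengths are in m, angles in rad, forces in N, time in s.
With the tool pointing down it reaches from about 0.4 to 0.85 m from the base axis. Payload 4.5 kg.
Tool frame: the origin (TCP) lies where the fingers leave the gripper's body, on its centre line; the fingertips stand 64 mm ahead of it and the grasp point (between the pads) lies 45 mm ahead of it; z points along the fingers, y is the direction in which the jaws open and shut (so a half turn about z gives the same grasp; the last joint's range is limited). The gripper opens to 88 mm and grips with 3 to 60 N. Pads are 18 mm wide; open, the fingers measure 123 mm over their backs; the gripper's body (75 mm by 187 mm) begins 45 mm behind the grasp point.
Start: joints at [1.188, 0.689, -0.195, 1.565, 0.157, 0.902, -0.215], TCP at [0.253, -0.572, 0.303] pointing down, gripper open.
Joint ranges: [-3.01, 3.01], [-0.46, 2.08], [-1.47, 1.51], [0.13, 2.56], [-1, 4.14], [0.04, 2.09], [-2.66, 2.66]. Speed limits (rad/s): [2.57, 2.57, 3.14, 3.14, 3.14, 3.14, 3.14].

## Interface

Orientations are given as a unit quaternion [x, y, z, w].
In Python, from plant import monitor, snapshot, workorder, finder gives the robot as it stands.
- The arm moves only by the tool carry_out, never from a script. Its argument "motion" is one flat list of numbers, 6 for each row, row after row: the shift along the tool's x, y, z in cm, then the turn, a rotation vector about the tool's x, y, z in rad. In form: [x, y, z, rx, ry, rz, x, y, z, rx, ry, rz, ...]. A call has 1 to 8 rows; each row shifts and turns the commanded pose from where the row before left it, along the tool's axes as they then stand; what a row does not reach is not made up. A row lasts 1/8 s, in which the tool goes at most 62.5 mm and 10.7 degrees, less where a joint would pass 70% of its speed; a pose out of reach is approached as far as the arm can. A call with a gripper value outside its range is refused whole. "hand" is the finger opening in cm, from 0 to 8.81, set as the call begins (left out, the last holds). The fingers move at their own pace and stop on an object; "grip_force" is the grip in N (left out, the last holds). Time passes only in rows, so rows that do not move let the fingers close. It gives the time, the measured TCP pose, the force and the opening at its end, in the units of the state.
- monitor.get_state(): the state, without advancing time (a new reading comes with each control period).
- snapshot(name): name is "scene" or "side" or "wrist"; returns a dict with "frame" (420x560x3 uint8, red, green, blue), "range_z" (420x560 float32, m along the optical axis (not along the pixel's ray), 0 where there is no reading), "fx", "fy", "cx", "cy" (pixels), "rvec" (rotation vector, rad) and "tvec" (3), from world to camera coordinates, as OpenCV has them; the wrist camera has in their place "hand_eye" (4x4, takes a point from camera to tool coordinates, whose origin is the TCP and whose axes are the flange's). Camera axes: x right, y down, z forward; pixel columns grow to the right and rows downward; lengths in m; the calibration is good to about 2 mm. The wrist camera is an equidistant fisheye: a pixel r from the principal point sees the ray r / f radians off the axis. A picture is of the moment at which its call begins: read the wrist's pose just before it.
- workorder.finish_job(): hands the job in, once; it reports no verdict.
Trained networks look in a picture, given as the dict that the camera call returned (one of the last four; its "shot" number tells which), for a name from the list of things; names that differ only in an ending like _2 or _b are one class to them, and where a whole thing is asked for, a point or a joint stands for the part that bears it (a point fixed in the world has none). Each returns a list of dicts, best first, with "p" (0 to 1); they miss things now and then, are a little off and sometimes report something else, mostly with a low value. They report only what shows in the picture. A call takes as long as a camera call.
- finder.masks_of(picture, thing): "pixels" (420x560 bool, what is visible of it) and "extent" ([left, top, right, bottom] in pixels, round what is visible of it).
The state is a dict: "clock": time; "q": joint angles; "qd": joint speeds; "joint_torque": joint torques, N m; "tool_pos": TCP position; "eef_rot": TCP orientation; "contact_force": force on the tool from outside, world axes, zero at the start; "moment": the same for the moment, N m; "opening": opening from 0.0 (shut) to 1.0 (fully open).
Only numpy, scipy, OpenCV 4.12 (cv2) and the standard library are available. Lean on these libraries where they do the work, as an engineer would, in place of code of your own. Each camera call takes 0.05 s, during which the arm holds its last target. There are 200 camera calls.

## Working session

There is one attempt and no reset: what is moved stays moved. The work goes in short steps, Python scripts to look and compute and a tool call to move; the robot and the scene stay as the last step left them, time stands still between calls to the robot, and variables do not carry over. Pictures are saved under pics/ and viewed, about 8 in all and at most 12, crops included, and the job is handed in when it is done.

Besides the shell and the picture viewer there is one more tool, called after "Request:" as name(argument=value, ...) on one line, values as JSON. carry_out: Moves the arm, as the interface text tells. Its arguments: {"type":"object","properties":{"motion":{"type":"array"},"hand":{"type":"number"},"grip_force":{"type":"number"}},"required":["motion"]}

```bash
ls; mkdir -p pics
cat > h.py <<'E'
import numpy as np, cv2
from scipy.spatial.transform import Rotation as R
from plant import monitor, snapshot, workorder, finder
def save(s,n): cv2.imwrite('pics/'+n+'.png', cv2.cvtColor(s['frame'],cv2.COLOR_RGB2BGR))
def pts(s,m):
    v,u=np.nonzero(m&(s['range_z']>0)); z=s['range_z'][v,u]
    c=np.stack([(u-s['cx'])/s['fx']*z,(v-s['cy'])/s['fy']*z,z],1)
    return (c-np.ravel(s['tvec']))@cv2.Rodrigues(np.array(s['rvec'],float))[0]
E
python3 - <<'E'
from h import *
st=monitor.get_state(); print(st)
for c in ['scene','side']:
    s=snapshot(c); save(s,c+'0')
    for t in ['loader','flap','bar','carrier','tail_end','jar','weight','beaker']:
        for d in finder.masks_of(s,t)[:2]:
            P=pts(s,d['pixels'])
            if len(P): print(c,t,round(d['p'],2),d['extent'],len(P),np.median(P,0).round(3),np.percentile(P,2,0).round(3),np.percentile(P,98,0).round(3))
E
```

```text
pics
{'clock': 0.0, 'q': array([ 1.18780229,  0.68997275, -0.19453431,  1.56635392,  0.15732404,
        0.90248457, -0.21508201]), 'qd': array([-0.00060842,  0.00192886, -0.00131394, -0.00136104,  0.00079908,
        0.0015334 ,  0.00105082]), 'joint_torque': array([ 8.84106885e-05, -5.27558362e+01, -1.26692556e+00, -1.53425235e+01,
       -5.26364415e-02,  6.46878878e-03,  1.54058671e-04]), 'tool_pos': array([ 0.25277784, -0.57103637,  0.30191482]), 'eef_rot': array([ 9.78349523e-01,  2.06957435e-01, -2.55511840e-04, -8.74907905e-04]), 'contact_force': array([ 0.11287947, -0.07115134, -0.47118319]), 'moment': array([-0.01268588, -0.01114768, -0.02508363]), 'opening': 1.0012308184889096}
scene loader 0.9 [135.8, 156.4, 269.2, 308.8] 10005 [ 0.734 -0.078  0.057] [ 0.473 -0.168  0.006] [0.815 0.027 0.064]
scene flap 0.83 [200.0, 160.9, 268.0, 230.8] 1679 [ 0.573 -0.085  0.053] [ 0.462 -0.129  0.012] [ 0.665 -0.048  0.059]
scene bar 0.97 [196.1, 159.6, 266.7, 229.5] 1592 [ 0.573 -0.086  0.054] [ 0.466 -0.129  0.024] [ 0.664 -0.05   0.059]
scene carrier 0.57 [214.9, 175.2, 237.8, 204.6]
[... 1476 characters left out ...]
]
side tail_end 0.58 [301.4, 160.7, 336.7, 183.5] 455 [ 0.542 -0.122  0.041] [ 0.505 -0.142  0.015] [ 0.572 -0.096  0.05 ]
side jar 0.93 [326.3, 124.7, 347.2, 156.3] 528 [ 0.54  -0.248  0.037] [ 0.522 -0.3   -0.   ] [ 0.562 -0.24   0.063]
side jar 0.19 [287.7, 119.3, 307.4, 146.3] 578 [ 0.636 -0.234  0.045] [ 0.616 -0.272  0.003] [ 0.661 -0.223  0.065]
side weight 0.63 [285.7, 233.8, 307.2, 264.1] 512 [0.499 0.084 0.034] [0.486 0.065 0.003] [0.517 0.092 0.058]
side weight 0.47 [186.4, 124.0, 360.9, 207.8] 7577 [ 0.679 -0.069  0.055] [ 0.461 -0.167  0.003] [0.79  0.033 0.062]
side beaker 0.65 [285.1, 118.8, 308.7, 146.7] 596 [ 0.636 -0.234  0.045] [ 0.616 -0.272  0.002] [ 0.662 -0.223  0.065]
```

Run:
```python
from h import *
ims=[]
for c in ['scene','side']:
    s=snapshot(c)
    L=max(finder.masks_of(s,'loader'),key=lambda d:d['p'])['pixels']
    P=pts(s,L); T=P[(abs(P[:,2]-.058)<.006)]
    r=cv2.minAreaRect((T[T[:,0]>.63][:,:2]*1000).astype(np.float32)); print(c,r, cv2.boxPoints(r).round(0).tolist())
    f=s['frame']; b=cv2.cvtColor(f,cv2.COLOR_RGB2BGR)
    # green pixels
    h=cv2.cvtColor(f,cv2.COLOR_RGB2HSV); 
    for n,lo,hi in [('green',40,80),('blue',95,125)]:
        m=(h[...,0]>lo)&(h[...,0]<hi)&(h[...,1]>100)&(h[...,2]>40)
        Q=pts(s,m); Q=Q[(abs(Q[:,0]-.6)<.2)&(abs(Q[:,1]+.1)<.15)&(Q[:,2]>.005)&(Q[:,2]<.08)]
        if len(Q)>5:
            r=cv2.minAreaRect((Q[:,:2]*1000).astype(np.float32)); print(n,len(Q),r,np.percentile(Q,[2,50,98],axis=0).round(3).tolist())
    ims.append(cv2.resize(b[110:320,120:400] if c=='scene' else b[100:310,140:420],None,fx=2.8,fy=2.8,interpolation=cv2.INTER_CUBIC)[:300*2])
    cv2.imwrite('pics/'+c+'crop.png',ims[-1])
```

```text
scene ((711.6058959960938, -83.00068664550781), (178.55055236816406, 199.98724365234375), 14.917970657348633) [[600.0, -9.0], [651.0, -203.0], [824.0, -157.0], [772.0, 37.0]]
green 689 ((590.3246459960938, -80.72132873535156), (77.08473205566406, 261.5531005859375), 85.12974548339844) [[0.467, -0.103, 0.041], [0.527, -0.073, 0.044], [0.581, -0.046, 0.05]]
blue 64 ((640.6392822265625, -137.21234130859375), (13.577935218811035, 270.76055908203125), 89.24474334716797) [[0.507, -0.145, 0.037], [0.645, -0.137, 0.05], [0.775, -0.129, 0.063]]
side ((707.8400268554688, -80.310791015625), (172.13026428222656, 201.8386688232422), 14.98046588897705) [[599.0, -5.0], [651.0, -200.0], [817.0, -156.0], [765.0, 39.0]]
green 1016 ((597.8408203125, -91.16299438476562), (101.1058120727539, 286.77032470703125), 84.4433822631836) [[0.461, -0.144, 0.042], [0.533, -0.075, 0.044], [0.729, -0.044, 0.063]]
blue 129 ((633.863525390625, -135.68063354492188), (45.303897857666016, 276.3763427734375), 82.59635162353516) [[0.503, -0.143, 0.014], [0.517, -0.129, 0.038], [0.77, -0.1, 0.061]]
```

View pics/scenecrop.png

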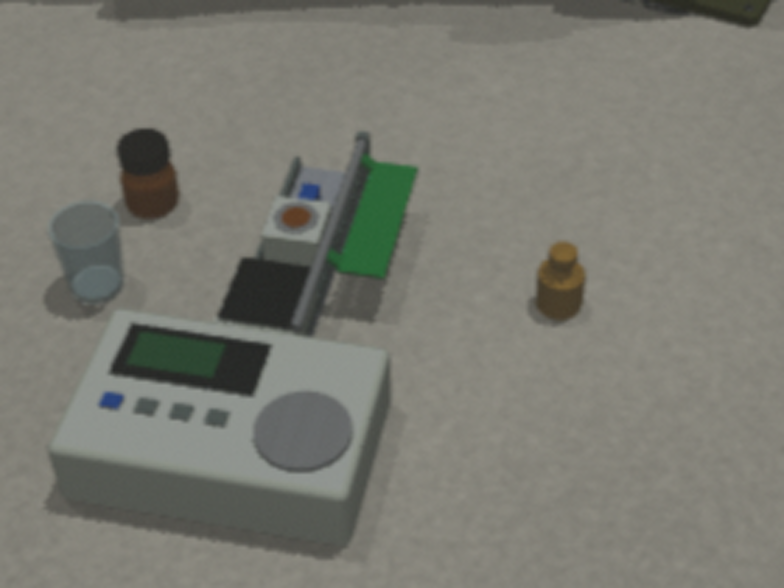

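View pics/sidecrop.png

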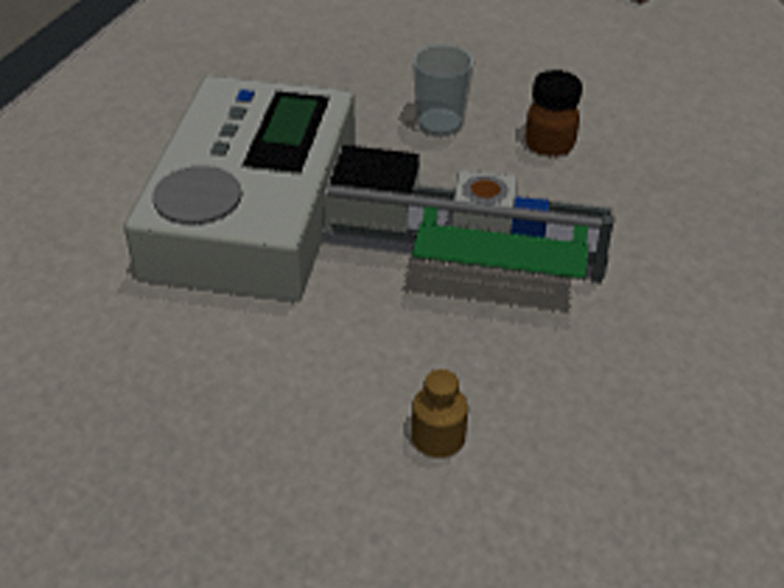

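```bash
cat >> h.py <<'E'
YAW=np.radians(14.95); O=np.array([.606,-.110,0])
def RL(yaw=None): return R.from_euler('z',YAW if yaw is None else yaw)
def toL(p): return RL().inv().apply(np.asarray(p)-O)
def tipL(st=None):
    st=st or monitor.get_state(); r=R.from_quat(st['eef_rot']); return toL(st['tool_pos']+r.apply([0,0,.064]))
def goal(tip,th=0.): # tool orientation and TCP for fingertip-centre (loader frame), pitched th so fingers lean forward
    r=RL()*R.from_matrix(np.array([[np.cos(th),0,np.sin(th)],[0,-1,0],[np.sin(th),0,-np.cos(th)]]))
    return r, O+RL().apply(tip)-r.apply([0,0,.064])
def delta(tip,th=0.):
    st=monitor.get_state(); r0=R.from_quat(st['eef_rot']); r,p=goal(tip,th)
    print('clock',st['clock'],'tipL mm',(tipL(st)*1e3).round(1),'F',st['contact_force'].round(1),'open',round(float(st['opening']),3))
    print('turn (tool) first',(r0.inv()*r).as_rotvec().round(4),'then shift cm',(r.inv().apply(p-st['tool_pos'])*100).round(2),'| shift in current axes',(r0.inv().apply(p-st['tool_pos'])*100).round(2))
E
python3 -c "
from h import *
delta([-.110,.031,.19])"
```

```text
clock 1.1 tipL mm [-460.  -354.8  238.7] F [-0.4  0.3 -0. ] open 1.001
turn (tool) first [ 1.000e-04 -0.000e+00  1.559e-01] then shift cm [ 35.   -38.58   4.87] | shift in current axes [ 40.57 -32.68   4.87]
```

Request:
carry_out(motion=[0, 0, 0, 0, 0, 0.156, 4, -4.4, 0, 0, 0, 0, 4, -4.4, 0, 0, 0, 0, 4, -4.4, 0, 0, 0, 0, 4, -4.4, 0, 0, 0, 0, 4, -4.4, 0, 0, 0, 0, 4, -4.4, 0, 0, 0, 0, 4, -4.4, 0, 0, 0, 0], hand=4.4)

```text
clock: 2.1
tool_pos: [0.4451, -0.2, 0.303]
eef_rot: [0.992, 0.13, 0.0, 0.0]
contact_force: [0.7, -0.9, -0.5]
opening: 0.498
```

Request:
carry_out(motion=[4, -4.4, 2, 0, 0, 0, 3, -3.4, 2, 0, 0, 0, 0, 0, 0.9, 0, 0, 0, 0, 0, 0, 0, 0, 0, 0, 0, 0, 0, 0, 0])

```text
clock: 2.72
tool_pos: [0.4912, -0.1103, 0.2543]
eef_rot: [0.992, 0.129, 0.0, 0.001]
contact_force: [1.2, -0.1, 0.2]
opening: 0.498
```

Run:
```python
from h import *
delta([-.110,.031,.19])
s=snapshot('wrist'); save(s,'w1'); print({k:s[k] for k in s if k not in('frame','range_z')})
```

```text
clock 2.725 tipL mm [-111.    29.3  190.3] F [ 1.2 -0.1  0.2] open 0.498
turn (tool) first [ 0.0011 -0.     -0.0032] then shift cm [ 0.1  -0.17  0.03] | shift in current axes [ 0.1  -0.17  0.03]
{'fx': 325.19226210127806, 'fy': 325.19226210127806, 'cx': 273.565414931597, 'cy': 208.95260252545432, 'hand_eye': array([[ 1.31897992e-03, -9.52306939e-01, -3.05138909e-01,
         7.91638813e-02],
       [ 9.99999123e-01,  1.21990472e-03,  5.15355542e-04,
        -1.16024420e-04],
       [-1.18536263e-04, -3.05139321e-01,  9.52307713e-01,
        -8.16460153e-02],
       [ 0.00000000e+00,  0.00000000e+00,  0.00000000e+00,
         1.00000000e+00]]), 'shot': 5}
```

View pics/w1.png

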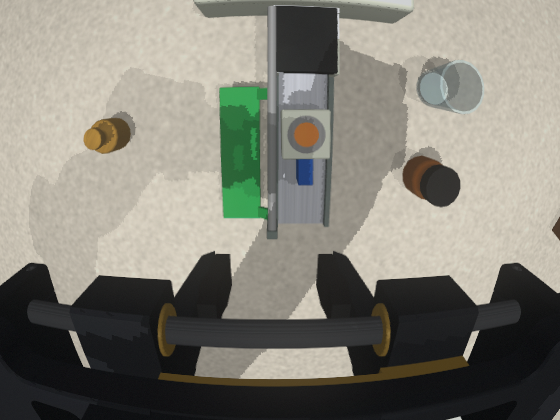

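```bash
cat >> h.py <<'E'
def wrist():
    st=monitor.get_state(); s=snapshot('wrist'); v,u=np.mgrid[:420,:560]
    dx,dy=u-s['cx'],v-s['cy']; r=np.hypot(dx,dy)+1e-9; a=r/s['fx']; z=s['range_z']; k=z*np.tan(a)/r
    c=np.stack([dx*k,dy*k,z,np.ones_like(z)],-1)@np.array(s['hand_eye']).T
    W=R.from_quat(st['eef_rot']).apply(c[...,:3].reshape(-1,3))+st['tool_pos']
    L=toL(W).reshape(420,560,3); L[z<=0]=np.nan
    return s,L
def rng(n,Q,q=(1,5,50,95,99)):
    print(n,len(Q),(np.nanpercentile(Q,q,axis=0).T*1e3).round(1).tolist())
def report(s,L):
    h=cv2.cvtColor(s['frame'],cv2.COLOR_RGB2HSV)
    x,y,z=L[...,0],L[...,1],L[...,2]
    hsv=lambda lo,hi,S=90:(h[...,0]>lo)&(h[...,0]<hi)&(h[...,1]>S)&(h[...,2]>40)
    g=hsv(40,80)&(x<.03); rng('green',L[g&(z>.0)])
    b=hsv(100,125,120)&(x<.05)&(abs(y)<.05); rng('blue',L[b])
    rng('bluetop',L[b&(z>.034)])
    gray=(h[...,1]<60)&(h[...,2]>110)
    rng('cartop',L[gray&(abs(z-.048)<.004)&(abs(y)<.03)&(x<.0)])
    rng('post/shaft',L[(h[...,2]<150)&(z>.051)&(z<.066)&(abs(y-.03)<.01)&(x<0)])
    for n in ['flap','carrier']:
        for d in finder.masks_of(s,n)[:1]: rng(n+' %.2f'%d['p'],L[d['pixels']])
    T=L[g]
    for Q,n in[(T[abs(T[:,2]-.044)<.006],'bar'),(L[(h[...,2]<90)&(abs(z-.056)<.006)&(x>-.02)&(x<.08)&(abs(y)<.027)],'panel')]:
        if len(Q)>20: 
            print(n,cv2.minAreaRect((Q[:,:2]*1e3).astype(np.float32)))
E
python3 - <<'E'
from h import *
s,L=wrist(); report(s,L)
x,y,z=L[...,0],L[...,1],L[...,2]
# lines: bar outer edge direction
h=cv2.cvtColor(s['frame'],cv2.COLOR_RGB2HSV); g=(h[...,0]>40)&(h[...,0]<80)&(h[...,1]>90)
E=[np.median(L[r][g[r]],0)*1e3 for r in range(92,205,20)]
print(np.round(E,1))
E
```

```text
green 5183 [[-132.4, -127.5, -69.8, -17.3, -13.2], [37.1, 42.5, 58.7, 75.4, 76.8], [42.0, 42.5, 43.7, 45.3, 51.3]]
blue 395 [[-102.1, -101.2, -90.6, -80.2, -79.1], [-6.9, -6.6, 0.1, 6.4, 6.6], [27.7, 29.3, 39.6, 40.8, 41.2]]
bluetop 374 [[-102.1, -101.2, -90.6, -80.1, -79.1], [-6.9, -6.6, -0.2, 6.2, 6.4], [38.2, 38.5, 39.6, 40.8, 41.2]]
cartop 1553 [[-76.3, -75.2, -53.3, -33.8, -32.6], [-21.3, -19.9, -5.2, 20.7, 21.6], [45.7, 46.3, 47.7, 49.0, 49.6]]
post/shaft 1462 [[-147.2, -142.3, -76.2, -11.8, -2.4], [26.9, 26.9, 30.6, 34.8, 36.6], [51.4, 53.7, 56.8, 59.0, 60.2]]
carrier 0.64 2942 [[-102.2, -95.6, -58.7, -34.9, -32.7], [-21.0, -18.7, 0.8, 19.9, 22.1], [13.4, 38.7, 47.7, 49.4, 49.9]]
bar ((-73.00444030761719, 57.51105880737305), (39.77473068237305, 121.94422912597656), 89.57640838623047)
panel ((29.9504337310791, 0.6666011810302734), (60.48361587524414, 52.515289306640625), 0.07660789787769318)
[[ -16.8   55.5   43.8]
 [ -34.8   59.3   43.6]
 [ -52.8   59.1   43.7]
 [ -71.1   59.4   43.6]
 [   nan    nan    nan]
 [-108.7   59.6   43.5]]
```

Run:
```python
from h import *
delta([-.119,.0295,.08],.3)
r,p=goal([0,0,0],.3); print('tool comps of loader x,z per cm',r.inv().apply(RL().apply(np.eye(3))).round(3))
```

```text
clock 2.925 tipL mm [-110.5   29.9  190.3] F [ 0.1 -0.5  0.2] open 0.502
turn (tool) first [ 0.001   0.2992 -0.0019] then shift cm [-5.96  0.05 10.  ] | shift in current axes [-2.75  0.05 11.31]
tool comps of loader x,z per cm [[ 0.955 -0.     0.296]
 [-0.    -1.    -0.   ]
 [ 0.296 -0.    -0.955]]
```

Request:
carry_out(motion=[-1, 0, 0, 0, 0.15, 0, -1, 0, 0, 0, 0.15, 0, -1.4, 0, 2.5, 0, 0, 0, -1.4, 0, 2.5, 0, 0, 0, -1.4, 0, 2.5, 0, 0, 0, 0, 0, 1.5, 0, 0, 0, 0, 0, 0, 0, 0, 0, 0, 0, 0, 0, 0, 0], hand=4.7)

```text
clock: 3.92
tool_pos: [0.4622, -0.1134, 0.2003]
eef_rot: [0.983, 0.133, 0.122, -0.033]
contact_force: [0.5, -1.0, -0.3]
opening: 0.534
```

Run:
```python
from h import *
delta([-.119,.0295,.06],.3)
s,L=wrist(); save(s,'w2'); report(s,L)
s=snapshot('side'); cv2.imwrite('pics/s2.png',cv2.resize(cv2.cvtColor(s['frame'],cv2.COLOR_RGB2BGR)[90:240,200:400],None,fx=4,fy=4,interpolation=cv2.INTER_CUBIC))
```

```text
clock 3.925 tipL mm [-123.9   36.   138.3] F [ 0.5 -1.  -0.3] open 0.534
turn (tool) first [-0.0336  0.0489  0.0025] then shift cm [-2.16  0.43  7.62] | shift in current axes [-1.79  0.68  7.7 ]
green 6919 [[-133.0, -128.6, -73.7, -18.3, -13.7], [36.8, 42.4, 58.7, 75.5, 77.0], [42.1, 42.6, 43.7, 45.3, 51.2]]
blue 587 [[-102.4, -101.5, -90.2, -79.0, -78.2], [-6.7, -6.3, 0.6, 6.5, 6.6], [22.3, 30.8, 39.5, 40.8, 41.3]]
bluetop 529 [[-102.4, -101.5, -90.2, -79.0, -78.2], [-6.7, -6.4, -0.1, 6.2, 6.5], [38.1, 38.5, 39.6, 40.8, 41.4]]
cartop 2465 [[-77.0, -75.6, -56.2, -34.7, -33.0], [-21.0, -19.3, 1.3, 20.6, 21.7], [45.6, 46.4, 47.8, 49.0, 49.5]]
post/shaft 1829 [[-148.0, -143.5, -88.0, -11.2, -2.3], [26.6, 27.1, 31.0, 34.9, 36.8], [51.6, 53.8, 56.9, 59.1, 60.2]]
flap 0.69 14138 [[-133.5, -126.2, -36.8, 49.8, 57.6], [-23.5, -16.9, 35.1, 73.7, 76.7], [42.0, 42.8, 48.5, 57.6, 58.4]]
carrier 0.97 3817 [[-100.8, -94.4, -60.1, -35.8, -33.5], [-20.4, -18.4, 1.4, 20.7, 22.3], [19.4, 38.7, 47.8, 49.4, 50.0]]
bar ((-73.4263916015625, 56.93744659423828), (41.63412857055664, 122.05418395996094), 89.71281433105469)
panel ((29.40608787536621, 0.7374591827392578), (60.47618103027344, 52.172637939453125), 0.1000639870762825)
```

View pics/w2.png

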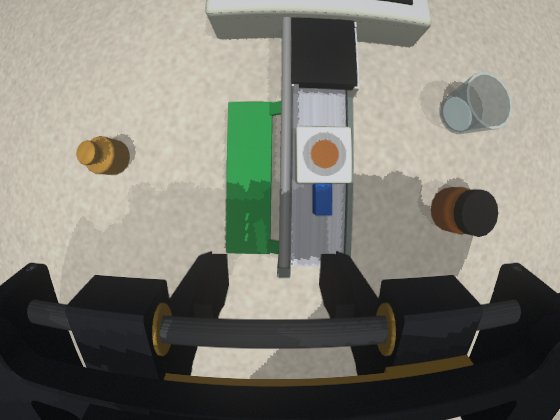

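View pics/s2.png

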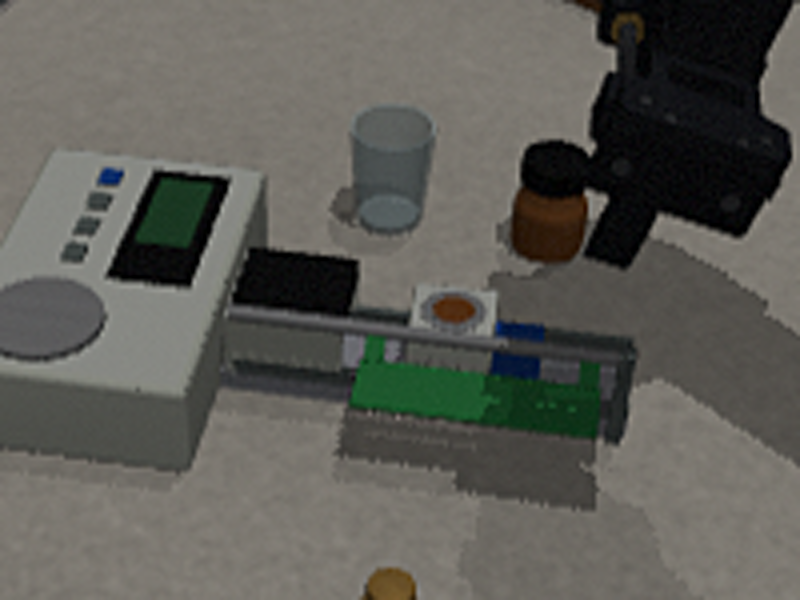

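Run:
```python
from h import *
st=monitor.get_state(); print(st['q'].round(3),st['qd'].round(3)); delta([-.119,.0295,.08],.3)
```

```text
[ 0.401  0.67  -0.28   2.249  0.824  0.043 -1.924] [-0.001  0.004  0.003  0.002  0.003  0.002 -0.003]
clock 4.125 tipL mm [-124.    36.1  138.3] F [ 0.2  0.  -0.3] open 0.537
turn (tool) first [-0.0337  0.049   0.0027] then shift cm [-1.56  0.44  5.71] | shift in current axes [-1.28  0.63  5.76]
```

Run:
```python
from h import *
delta([-.118,.0295,.08],.0)
```

```text
clock 4.125 tipL mm [-124.    36.1  138.3] F [ 0.2  0.  -0.3] open 0.537
turn (tool) first [-0.033  -0.251   0.0077] then shift cm [2.19 0.44 5.63] | shift in current axes [0.72 0.65 5.98]
```

Request:
carry_out(motion=[1, 0, 0, -0.017, -0.126, 0.004, 1, 0, 0, -0.017, -0.126, 0.004, 0, 0.2, 2.5, 0, 0, 0, 0.2, 0.2, 2.5, 0, 0, 0, 0, 0, 0.2, 0, 0, 0, 0, 0, 0, 0, 0, 0])

```text
clock: 4.88
tool_pos: [0.4837, -0.1115, 0.1514]
eef_rot: [0.991, 0.13, 0.004, -0.001]
contact_force: [0.0, 0.1, 0.6]
opening: 0.531
```

Run:
```python
from h import *
delta([-.118,.0295,.058],.0); print(monitor.get_state()['q'].round(3))
```

```text
clock 4.875 tipL mm [-118.1   30.2   87.4] F [0.  0.1 0.6] open 0.531
turn (tool) first [-0.0005 -0.008   0.0006] then shift cm [0.06 0.06 2.94] | shift in current axes [0.03 0.06 2.94]
[ 0.399  0.813 -0.433  2.066  0.814  0.428 -1.983]
```

Run:
```python
from h import *
delta([-.118,.0295,.058],.18)
```

```text
clock 4.875 tipL mm [-118.1   30.2   87.4] F [0.  0.1 0.6] open 0.531
turn (tool) first [-0.0005  0.172   0.0006] then shift cm [-1.62  0.06  2.8 ] | shift in current axes [-1.11  0.06  3.04]
```

Request:
carry_out(motion=[0, 0, 0, 0, 0.172, 0, -1.6, 0.06, 1.4, 0, 0, 0, 0, 0, 1.4, 0, 0, 0, 0, 0, 0, 0, 0, 0])

```text
clock: 5.38
tool_pos: [0.4846, -0.1215, 0.1249]
eef_rot: [0.989, 0.128, 0.073, 0.002]
contact_force: [0.3, 0.7, 0.3]
opening: 0.533
```

Run:
```python
from h import *
delta([-.118,.0295,.0255],.18); print(monitor.get_state()['q'].round(3))
s,L=wrist(); save(s,'w3'); report(s,L)
```

```text
clock 5.375 tipL mm [-111.1   18.7   61.6] F [0.3 0.7 0.3] open 0.533
turn (tool) first [ 0.0242  0.0352 -0.0023] then shift cm [-1.55 -0.93  3.42] | shift in current axes [-1.44 -1.01  3.45]
[ 0.362  0.842 -0.305  2.17   1.525  0.188 -2.653]
green 12053 [[-128.4, -115.0, -62.2, -17.1, -13.4], [36.7, 42.1, 58.7, 75.4, 76.9], [42.2, 42.6, 43.7, 45.6, 51.7]]
blue 1146 [[-102.8, -101.4, -90.4, -79.7, -78.6], [-6.9, -6.3, 0.5, 6.7, 6.9], [17.9, 30.8, 39.5, 40.6, 41.0]]
bluetop 1063 [[-102.8, -101.5, -90.3, -79.6, -78.6], [-7.0, -6.4, -0.1, 6.2, 6.7], [37.6, 38.4, 39.6, 40.6, 41.1]]
cartop 5472 [[-76.8, -75.2, -54.6, -34.4, -32.9], [-21.0, -19.3, 1.8, 20.6, 22.1], [45.8, 46.5, 47.8, 49.1, 49.5]]
post/shaft 3129 [[-141.6, -135.6, -85.3, -10.6, -2.1], [26.8, 27.0, 30.6, 34.8, 36.7], [51.3, 53.3, 56.6, 58.1, 58.6]]
flap 0.64 22424 [[-132.4, -116.1, -41.3, 24.4, 29.3], [-22.5, -14.3, 42.6, 74.0, 76.6], [42.3, 42.8, 45.0, 57.6, 58.4]]
carrier 0.82 8141 [[-101.4, -94.6, -58.4, -35.1, -32.9], [-20.8, -18.4, 0.9, 19.9, 22.0], [18.1, 39.1, 47.8, 49.4, 50.0]]
bar ((-72.98564147949219, 56.57427978515625), (42.31979751586914, 122.08153533935547), 89.93053436279297)
panel ((16.133501052856445, 0.8149223327636719), (33.57059860229492, 52.43621826171875), 0.45986050367355347)
```

View pics/w3.png

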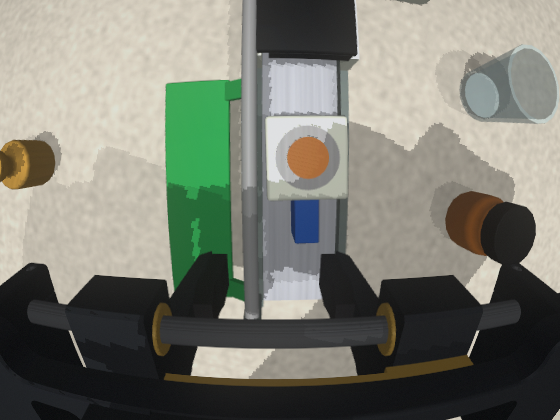

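Run:
```python
from h import *
delta([-.111,.0295,.075],.0); delta([-.030,.0295,.075],.0)
```

```text
clock 5.525 tipL mm [-111.2   18.5   62. ] F [0.5 0.3 0.2] open 0.534
turn (tool) first [ 0.0249 -0.1444 -0.0064] then shift cm [ 0.94 -0.93 -1.37] | shift in current axes [ 1.12 -0.91 -1.25]
clock 5.525 tipL mm [-111.2   18.5   62. ] F [0.5 0.3 0.2] open 0.534
turn (tool) first [ 0.0249 -0.1444 -0.0064] then shift cm [ 9.04 -0.93 -1.37] | shift in current axes [ 9.14 -0.97 -0.08]
```

Request:
carry_out(motion=[0, 0, -1.4, 0.025, -0.144, -0.006, 3, -0.5, 0, 0, 0, 0, 3, -0.4, 0, 0, 0, 0, 3, 0, 0, 0, 0, 0, 0, 0, 0, 0, 0, 0])

```text
clock: 6.15
tool_pos: [0.5719, -0.0972, 0.137]
eef_rot: [0.99, 0.127, 0.055, 0.018]
contact_force: [0.3, 0.5, -0.1]
opening: 0.536
```

Run:
```python
from h import *
delta([-.030,.0295,.075],.2);print(monitor.get_state()['q'].round(3))
```

```text
clock 6.15 tipL mm [-23.   18.   73.4] F [ 0.3  0.5 -0.1] open 0.536
turn (tool) first [ 0.0499  0.0962 -0.0007] then shift cm [-1.27 -0.83 -0.33] | shift in current axes [-1.29 -0.81 -0.25]
[ 0.372  0.89  -0.494  1.906  0.972  0.48  -2.139]
```

Request:
carry_out(motion=[-0.6, -0.4, -0.1, 0.025, 0.048, 0, -0.6, -0.4, -0.1, 0.025, 0.048, 0, 0, 0, 0, 0, 0, 0])

```text
clock: 6.52
tool_pos: [0.5535, -0.0949, 0.1361]
eef_rot: [0.987, 0.129, 0.095, -0.012]
contact_force: [0.2, -0.2, 0.8]
opening: 0.533
```

Run:
```python
from h import *
delta([-.030,.0295,.075],.2);print(monitor.get_state()['q'].round(3))
```

```text
clock 6.525 tipL mm [-34.7  28.   73.3] F [ 0.2 -0.2  0.8] open 0.533
turn (tool) first [ 0.0018  0.0087 -0.0005] then shift cm [ 0.44 -0.14 -0.08] | shift in current axes [ 0.44 -0.14 -0.08]
[ 0.371  0.862 -0.418  2.009  1.095  0.276 -2.248]
```

Run:
```python
from h import *
delta([-.118,.0295,.075],.0)
```

```text
clock 6.525 tipL mm [-34.7  28.   73.3] F [ 0.2 -0.2  0.8] open 0.533
turn (tool) first [ 0.0018 -0.1913 -0.0006] then shift cm [-7.11 -0.14 -0.29] | shift in current axes [-6.93 -0.13 -1.64]
```

Request:
carry_out(motion=[0, 0, 0, 0, -0.064, 0, 0, 0, 0, 0, -0.064, 0, 0, 0, 0, 0, -0.064, 0, -2.4, -0.1, -0.1, 0, 0, 0, -2.4, 0, -0.1, 0, 0, 0, -2.3, 0, -0.1, 0, 0, 0, 0, 0, 0, 0, 0, 0])

```text
clock: 7.4
tool_pos: [0.4855, -0.1119, 0.1391]
eef_rot: [0.992, 0.13, 0.0, 0.001]
contact_force: [-0.3, 0.8, -0.0]
opening: 0.534
```

Run:
```python
from h import *
delta([-.118,.0295,.055],.0);print(monitor.get_state()['q'].round(3))
```

```text
clock 7.4 tipL mm [-116.9   29.1   75.1] F [-0.3  0.8 -0. ] open 0.534
turn (tool) first [ 0.0014 -0.0001 -0.0001] then shift cm [-0.11 -0.03  2.01] | shift in current axes [-0.11 -0.03  2.01]
[ 0.455  0.858 -0.535  2.058  0.956  0.493 -2.119]
```

Request:
carry_out(motion=[0, 0, 1, 0, 0, 0, 0, 0, 1, 0, 0, 0, 0, 0, 1, 0, 0, 0, 0, 0, 0.8, 0, 0, 0, 0, 0, 0.8, 0, 0, 0, 0, 0, 0.5, 0, 0, 0, 0, 0, 0, 0, 0, 0])

```text
clock: 8.28
tool_pos: [0.4877, -0.1103, 0.0876]
eef_rot: [0.991, 0.131, 0.002, -0.0]
contact_force: [-0.8, 0.6, 5.9]
opening: 0.534
```

Run:
```python
from h import *
delta([-.117,.0295,.024],.0);print(monitor.get_state()['q'].round(3))
s,L=wrist(); save(s,'w4'); report(s,L)
```

```text
clock 8.275 tipL mm [-114.1   30.2   23.6] F [-0.8  0.6  5.9] open 0.534
turn (tool) first [-0.0002 -0.0043  0.0016] then shift cm [-0.26  0.07 -0.04] | shift in current axes [-0.26  0.07 -0.04]
[ 0.381  0.939 -0.413  2.067  1.101  0.369 -2.252]
green 12261 [[-131.6, -122.9, -62.8, -17.2, -13.2], [35.5, 36.3, 46.5, 59.5, 60.9], [17.8, 19.1, 29.1, 36.9, 38.3]]
blue 1750 [[-103.0, -101.7, -91.2, -81.0, -80.0], [-6.9, -6.2, 1.2, 6.6, 6.8], [15.1, 23.4, 39.5, 40.5, 40.9]]
bluetop 1548 [[-103.0, -101.8, -91.0, -80.9, -80.0], [-6.9, -6.3, 0.3, 6.5, 6.8], [34.8, 38.0, 39.6, 40.6, 40.9]]
cartop 9442 [[-76.3, -74.6, -52.1, -34.1, -32.8], [-20.6, -18.9, 3.6, 20.9, 22.1], [45.7, 46.5, 47.8, 49.0, 49.5]]
post/shaft 5098 [[-147.1, -141.9, -71.4, -11.5, -2.0], [26.5, 26.9, 30.5, 34.3, 34.7], [53.8, 54.7, 56.9, 58.8, 60.0]]
flap 0.75 21008 [[-132.3, -118.7, -54.0, 0.2, 1.6], [-10.6, 12.8, 38.4, 58.3, 60.8], [18.0, 19.9, 35.2, 63.1, 76.1]]
carrier 0.66 14344 [[-101.0, -93.8, -56.8, -34.8, -32.9], [-20.9, -18.3, 2.3, 21.5, 22.4], [11.9, 35.0, 47.8, 49.4, 49.9]]
bar ((-71.98894500732422, 44.150962829589844), (17.951128005981445, 119.21066284179688), 89.5331039428711)
panel ((0.3636143207550049, 14.517045974731445), (24.907182693481445, 3.325716972351074), 83.92086791992188)
```

View pics/w4.png

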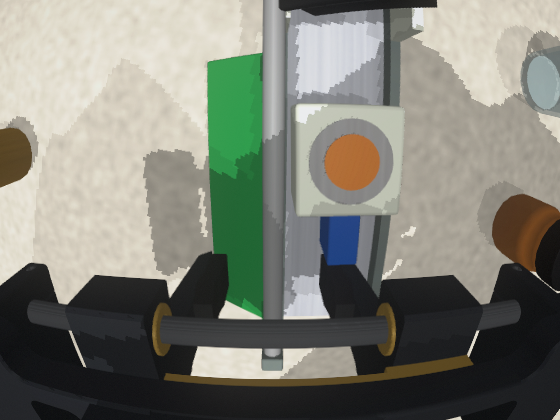

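Request:
carry_out(motion=[0.4, 0.05, 0, 0, 0, 0, 0.5, 0, 0, 0, 0, 0, 0.5, 0, 0, 0, 0, 0, 0.5, 0, 0, 0, 0, 0, 0.5, 0, 0, 0, 0, 0, 0.5, 0, 0, 0, 0, 0, 0, 0, 0, 0, 0, 0])

```text
clock: 9.3
tool_pos: [0.5162, -0.1038, 0.0882]
eef_rot: [0.991, 0.13, 0.003, -0.0]
contact_force: [-2.9, 2.3, 3.5]
opening: 0.528
```

Run:
```python
from h import *
delta([-.084,.0295,.024],.0);print(monitor.get_state()['q'].round(3))
s,L=wrist(); report(s,L)
```

```text
clock 9.3 tipL mm [-84.8  29.2  24.2] F [-2.9  2.3  3.5] open 0.528
turn (tool) first [ 0.0002 -0.0051  0.0008] then shift cm [ 0.11 -0.03  0.02] | shift in current axes [ 0.11 -0.03  0.02]
[ 0.392  0.96  -0.473  1.987  1.025  0.449 -2.178]
green 8977 [[-119.7, -106.5, -51.9, -15.6, -12.6], [35.5, 36.3, 46.2, 59.0, 60.6], [17.7, 19.0, 29.0, 36.8, 40.4]]
blue 1687 [[-73.9, -72.6, -62.2, -52.1, -50.9], [-7.8, -6.9, 0.3, 5.9, 6.1], [16.6, 26.3, 39.5, 40.5, 41.0]]
bluetop 1512 [[-74.0, -72.8, -62.0, -51.9, -50.9], [-7.8, -7.0, -0.5, 5.7, 6.1], [35.8, 38.3, 39.6, 40.6, 41.0]]
cartop 9398 [[-47.6, -45.7, -23.2, -5.2, -3.6], [-20.2, -18.2, 4.2, 21.6, 23.1], [45.7, 46.5, 47.8, 49.0, 49.5]]
post/shaft 4279 [[-124.6, -89.7, -46.0, -13.1, -2.6], [26.7, 27.0, 30.5, 34.2, 34.6], [53.9, 54.6, 56.9, 58.3, 58.7]]
flap 0.73 30935 [[-120.2, -95.8, 1.2, 26.3, 30.2], [-12.7, -9.7, 27.7, 55.0, 59.9], [18.1, 21.8, 58.0, 87.0, 89.0]]
carrier 0.71 13609 [[-71.4, -64.0, -27.7, -6.3, -4.2], [-19.5, -17.0, 2.3, 21.3, 23.3], [27.5, 39.2, 47.9, 49.4, 49.9]]
bar ((-72.0874252319336, 44.49863052368164), (18.123838424682617, 116.70598602294922), 89.7896728515625)
panel ((16.428325653076172, 17.458620071411133), (33.06947326660156, 18.916141510009766), 0.07263722270727158)
```

Request:
carry_out(motion=[0.35, 0, 0, 0, 0.025, 0, 0.35, 0, 0.01, 0, 0.025, 0, 0.35, 0, 0.02, 0, 0.025, 0, 0.35, 0, 0.03, 0, 0.025, 0, 0.35, 0, 0.03, 0, 0.025, 0, 0.35, 0, 0.04, 0, 0.025, 0, 0, 0, 0, 0, 0, 0])

```text
clock: 10.32
tool_pos: [0.5354, -0.0985, 0.0882]
eef_rot: [0.988, 0.131, 0.076, -0.009]
contact_force: [-4.0, 2.2, 3.8]
opening: 0.533
```

Run:
```python
from h import *
delta([-.027,.0295,.0255],.2);print(monitor.get_state()['q'].round(3))
s,L=wrist(); save(s,'w5'); report(s,L)
```

```text
clock 10.325 tipL mm [-55.5  29.2  25. ] F [-4.   2.2  3.8] open 0.533
turn (tool) first [0.0007 0.0471 0.0024] then shift cm [ 2.5  -0.02  0.51] | shift in current axes [ 2.52 -0.02  0.39]
[ 0.281  0.928 -0.258  2.044  1.296  0.153 -2.451]
green 6994 [[-124.3, -116.4, -47.3, -15.1, -12.4], [35.5, 36.3, 46.2, 59.1, 60.8], [17.8, 19.3, 29.3, 37.0, 50.0]]
blue 1835 [[-44.9, -43.8, -32.7, -21.9, -20.9], [-7.6, -6.7, 0.6, 6.1, 6.4], [15.6, 22.8, 39.4, 40.6, 41.0]]
bluetop 1603 [[-44.9, -43.8, -32.5, -21.8, -20.9], [-7.6, -6.8, -0.4, 5.7, 6.3], [34.9, 38.2, 39.6, 40.7, 41.1]]
cartop 3815 [[-19.4, -18.4, -11.0, -1.6, -0.4], [-20.6, -18.7, 3.4, 20.7, 22.2], [45.8, 46.5, 47.8, 49.0, 49.5]]
post/shaft 2612 [[-97.8, -88.4, -43.4, -11.2, -2.6], [26.6, 26.9, 30.4, 34.4, 34.6], [53.8, 54.5, 56.8, 58.2, 58.7]]
flap 0.62 34417 [[-115.7, -82.0, 15.0, 52.5, 57.3], [-13.0, -10.6, 17.4, 51.9, 58.9], [19.4, 24.9, 66.0, 87.3, 88.9]]
carrier 0.55 6517 [[-44.0, -40.5, -13.4, -1.5, -0.4], [-20.3, -17.2, 1.8, 20.6, 22.5], [16.7, 34.3, 47.4, 49.2, 49.9]]
bar ((-63.8458251953125, 44.58584213256836), (18.544307708740234, 100.16607666015625), 89.88323211669922)
panel ((33.56242370605469, 23.3829345703125), (12.10976791381836, 67.24922943115234), 84.10057830810547)
```

View pics/w5.png

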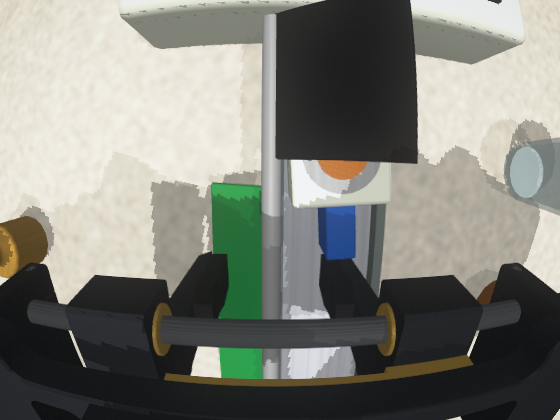

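Request:
carry_out(motion=[0.49, 0, 0.08, 0, 0, 0, 0.49, 0, 0.08, 0, 0, 0, 0.49, 0, 0.08, 0, 0, 0, 0.49, 0, 0.08, 0, 0, 0, 0.49, 0, 0.08, 0, 0, 0, 0, 0, 0, 0, 0, 0])

```text
clock: 11.22
tool_pos: [0.5606, -0.092, 0.088]
eef_rot: [0.988, 0.13, 0.077, -0.01]
contact_force: [-2.9, 2.0, 3.4]
opening: 0.53
```

Run:
```python
from h import *
delta([-.027,.0295,.0255],.155);print(monitor.get_state()['q'].round(3))
s,L=wrist(); save(s,'w6'); report(s,L)
```

```text
clock 11.225 tipL mm [-29.4  29.2  24.8] F [-2.9  2.   3.4] open 0.53
turn (tool) first [0.0001 0.0001 0.0007] then shift cm [ 0.25 -0.03 -0.03] | shift in current axes [ 0.25 -0.03 -0.03]
[ 0.33   0.952 -0.375  1.972  1.182  0.265 -2.332]
green 4419 [[-99.2, -92.9, -40.2, -13.5, -11.8], [35.3, 36.2, 45.7, 58.4, 60.5], [17.9, 19.6, 29.4, 37.1, 55.8]]
blue 807 [[-20.6, -18.5, -13.5, -8.6, 0.2], [-8.3, -7.4, 0.4, 5.5, 5.9], [15.1, 25.0, 39.5, 40.7, 74.0]]
bluetop 721 [[-20.3, -18.5, -13.4, -8.2, 0.3], [-8.3, -7.5, -0.3, 5.5, 5.9], [34.8, 37.6, 39.6, 40.7, 74.6]]
cartop 2 [[-43.2, -43.1, -42.8, -42.5, -42.5], [4.2, 4.2, 4.3, 4.3, 4.3], [50.8, 50.8, 50.9, 51.0, 51.0]]
post/shaft 2184 [[-72.6, -65.1, -22.9, -2.1, -0.5], [26.5, 26.9, 30.6, 34.2, 34.5], [54.1, 54.6, 56.9, 58.3, 58.7]]
flap 0.95 33218 [[-90.8, -59.2, 22.6, 55.6, 58.7], [-13.2, -11.1, 12.2, 48.4, 57.5], [20.2, 27.2, 70.1, 87.9, 89.1]]
carrier 0.78 850 [[-21.6, -18.9, -13.8, -8.6, 0.1], [-12.8, -7.6, 0.6, 5.5, 9.0], [11.2, 16.2, 39.4, 40.7, 69.7]]
bar ((-48.52048110961914, 44.599979400634766), (18.7329044342041, 72.71873474121094), 89.99925231933594)
panel ((24.468891143798828, 25.702274322509766), (17.75377082824707, 87.24172973632812), 77.47186279296875)
```

Request:
carry_out(motion=[0.25, 0, 0.04, 0, 0, 0, 0, 0, 0, 0, 0, 0, -0.5, 0, -0.08, 0, 0, 0, -0.7, 0, -0.11, 0, 0, 0, 0, 0, 0, 0, 0, 0])

```text
clock: 12.0
tool_pos: [0.5507, -0.0945, 0.0883]
eef_rot: [0.988, 0.13, 0.077, -0.01]
contact_force: [0.7, 3.5, 3.5]
opening: 0.538
```

Run:
```python
from h import *
delta([-.042,.0295,.10],.155)
s,L=wrist(); report(s,L)
h=cv2.cvtColor(s['frame'],cv2.COLOR_RGB2HSV)
b=(h[...,0]>100)&(h[...,0]<125)&(h[...,1]>120)&(abs(L[...,2]-.0395)<.003)
rng('tailtop',L[b])
```

```text
clock 12.0 tipL mm [-39.5  29.2  25.1] F [0.7 3.5 3.5] open 0.538
turn (tool) first [0.0005 0.0004 0.0016] then shift cm [ 0.91 -0.02 -7.44] | shift in current axes [ 0.91 -0.02 -7.44]
green 5430 [[-108.9, -102.1, -42.7, -14.1, -12.0], [35.3, 36.2, 46.0, 58.9, 60.8], [18.1, 19.7, 29.5, 37.2, 54.5]]
blue 1035 [[-18.1, -17.3, -11.3, -5.4, -4.6], [-8.1, -7.3, 0.4, 5.3, 5.5], [15.2, 22.7, 39.5, 40.6, 41.0]]
bluetop 891 [[-18.1, -17.4, -11.3, -5.3, -4.6], [-8.2, -7.5, -0.8, 5.0, 5.4], [35.3, 38.2, 39.6, 40.7, 41.1]]
cartop 2 [[-53.3, -53.3, -52.9, -52.6, -52.5], [4.3, 4.3, 4.4, 4.4, 4.4], [51.1, 51.1, 51.3, 51.5, 51.5]]
post/shaft 2496 [[-82.5, -74.8, -29.9, -6.6, -1.8], [26.6, 26.9, 30.4, 34.3, 34.6], [53.8, 54.5, 56.9, 58.3, 58.8]]
flap 0.62 34526 [[-100.6, -68.8, 20.0, 55.3, 58.8], [-13.4, -11.2, 13.9, 50.3, 58.5], [19.8, 26.1, 68.6, 87.5, 88.8]]
carrier 0.83 1090 [[-25.2, -18.1, -11.8, -5.5, -4.6], [-15.0, -7.9, 0.1, 5.3, 5.5], [11.4, 16.0, 39.4, 40.6, 41.0]]
bar ((-55.62427520751953, 44.661624908447266), (18.655139923095703, 84.1558837890625), 89.91364288330078)
panel ((22.751163482666016, 24.562252044677734), (10.305253982543945, 85.48565673828125), 85.30108642578125)
tailtop 870 [[-18.1, -17.4, -11.3, -5.4, -4.6], [-8.2, -7.5, -1.0, 4.9, 5.3], [37.4, 38.5, 39.6, 40.7, 41.0]]
```

Request:
carry_out(motion=[0.1, 0, -0.8, 0, 0, 0, 0.1, 0, -0.8, 0, 0, 0, 0.1, 0, -1, 0, 0, 0, 0.1, 0, -2, 0, 0, 0, 0.2, 0, -2.5, 0, 0, 0, -1, 0, -3, 0, 0, 0, -2, 0, -3, 0, 0, 0, 0, 0, 0, 0, 0, 0])

```text
clock: 13.15
tool_pos: [0.5067, -0.1084, 0.215]
eef_rot: [0.989, 0.129, 0.076, -0.008]
contact_force: [-0.1, 0.3, 0.3]
opening: 0.534
```

Run:
```python
from h import *
delta([-.042,.0295,.10],.155)
s,L=wrist(); save(s,'w7'); report(s,L)
```

```text
clock 13.15 tipL mm [-85.8  26.9 151.8] F [-0.1  0.3  0.3] open 0.534
turn (tool) first [ 0.0039  0.003  -0.0017] then shift cm [ 3.51 -0.23  5.79] | shift in current axes [ 3.53 -0.26  5.78]
green 5923 [[-131.7, -125.6, -66.8, -17.2, -13.3], [36.4, 42.3, 57.8, 75.1, 76.8], [42.1, 42.6, 43.7, 45.5, 51.8]]
blue 432 [[-18.3, -17.5, -8.9, -0.1, 0.1], [-7.8, -7.7, -0.2, 5.4, 6.3], [15.8, 25.4, 39.6, 40.9, 45.0]]
bluetop 393 [[-18.3, -17.5, -8.4, -0.1, 0.1], [-7.9, -7.7, -1.0, 5.0, 6.2], [37.3, 38.4, 39.7, 41.0, 45.1]]
cartop 12 [[-0.3, -0.2, -0.1, -0.0, -0.0], [-27.9, -27.0, 17.0, 25.7, 26.1], [45.1, 45.2, 46.4, 47.7, 48.1]]
post/shaft 1572 [[-147.8, -142.8, -72.9, -12.2, -2.7], [27.0, 27.0, 30.8, 34.7, 36.4], [51.6, 54.0, 56.8, 59.2, 60.3]]
flap 0.74 13242 [[-133.1, -122.3, -24.6, 51.7, 57.8], [-23.4, -17.6, 32.4, 72.5, 76.4], [42.1, 42.8, 54.7, 57.6, 58.4]]
carrier 0.67 431 [[-18.5, -18.1, -9.1, -0.7, 0.1], [-7.8, -7.2, -0.2, 5.4, 6.4], [14.8, 23.8, 39.5, 40.8, 41.3]]
bar ((-72.95113372802734, 56.88953399658203), (121.73631286621094, 41.89670944213867), 0.4830884039402008)
panel ((29.812530517578125, 0.8457603454589844), (52.23124694824219, 60.32927703857422), 89.91847229003906)
```

View pics/w7.png

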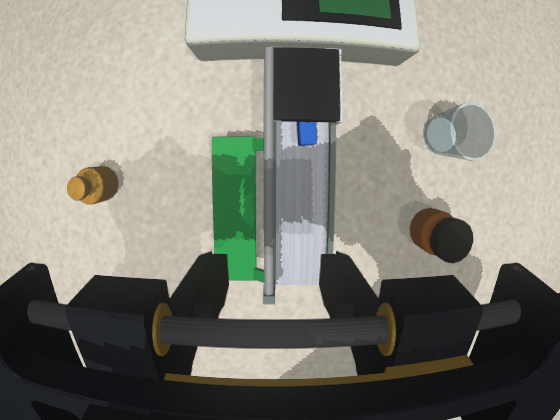

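Flap shut (bar back at 43.7 mm level, panel flat), tail end at about −18.4 mm, so the origin is about 30 mm past the mouth; the hand is clear in the air.

```bash
python3 -c "
from h import *
print(workorder.finish_job())"
```

```text
the job is handed in; nothing more can be done
None
```

I held the green bar down with one fingertip and pushed the carrier in by its tail with the other. I then backed off, lifted clear and handed the job in. No verdict is reported, so the figures below are my own measurements.

**While pushing:** the flap was open about 0.67 rad, worked out from the slope of the bar. The force on the hand was about 3 to 6 N.

**Last checks (wrist camera):**
- **Carrier:** the tail end is about 18.4 mm in front of the mouth, which puts the origin about 30 mm past it. It is within about 1.5 mm of the centre line, with a slight skew of a degree or two. The tail top is at 39.6 mm, so the carrier is flat on the floor.
- **Flap:** it is shut. The bar is level at 43.7 mm and the panel lies flat over its closed position.
- **Hand:** it is clear in the air with about 0 N on it, at 13 s on the clock.
- **Jar, weight and beaker:** they look undisturbed in the picture, but I did not measure them again.

**What did not go as planned:** the first attempts to tilt the hand, in the air, ran into wrist joint limits and left it up to about 11 mm off line. I went back upright, pressed and started the push vertical, and tilted only during the push. Nothing was touched during this.

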